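# Clamp a mould frame in the goldsmith's hand press

### The job

Swing the folded handle on top of the little press up until it stands fully upright, crank the wheel clockwise (seen from above) by it until the orange sprung pad clamps the aluminium mould frame firmly, with its springs squeezed about half-way and never bottomed, then fold the handle fully back down onto the wheel and let go. Never force the handle against its stops, and leave the frame and the jar, phial and charcoal block where they are.

Things in the scene. Friction and masses are not known exactly. Their poses are not given: they have to be found in the camera images.
- wheel: Dark steel hand wheel flat on top of the green two-column press, 154 mm across, 12 mm thick, turning about a vertical axis. Origin on that axis at the wheel's flat top face; z up, x from the axis to the handle's hinge. Clockwise from above lowers the pad, 30 mm per turn; it meets the frame after 0.5 to 1.3 turns. The dry screw takes 4 to 5 N at the handle and stays where it is left.
- handle (a joint): Fold of the crank handle: 0 lying flat over the wheel and pointing to its centre, 1.57 standing upright (stop). The hinge pin is horizontal, tangential to the wheel, 62 mm from the axis and 16 mm above the wheel's top face. Light friction (about 1 N at the knob) keeps it where it is left. Its stops give a little under load (0.1 rad at some 25 N); forced past 1.70 or -0.13 the pin bends.
- frame: Closed aluminium mould frame with a dark seam, 75 x 65 x 34 mm, 0.4 kg, lying loose on the press bed under the pad. Origin at the centre of its underside.
- jar: White plastic jar, 64 mm across, 75 mm high, bystander. Origin at the centre of its underside.
- phial: Amber glass phial with black cap, 36 mm across, 70 mm high, bystander. Origin at the centre of its underside.
- charcoal: Black charcoal block 70 x 120 x 35 mm, bystander. Origin at the centre of its underside.
- handle_knob (a point): Centre of the red ball knob, 26 mm in diameter, that spins freely at the end of the handle's 11 mm steel stem. The ball's centre is 46 mm from the hinge pin. Folded, it lies 16 mm from the wheel's axis with 3 mm of air beneath; upright it stands 62 mm above the wheel's top face. Its x axis runs along the handle from the knob to the hinge.
- press: Green two-column press, fixed; base 170 x 210 mm, crosshead top at 210 mm. Origin under the base's centre, z up. Inside, under the steel ram plate, hangs the orange pad, 75 x 85 mm, on four springs (6 N per mm together, 12 mm of travel). Once it bears on the frame it stops and the ram squeezes the springs: 4.8 mm and 2.2 N more at the handle per further rad of the wheel.

How it is judged:
By the outcome, as a careful person would: the job done as asked, in the order asked, and still so for the second after the job is handed in, with the robot touching nothing.
It also fails if it takes over 70 s, if anything falls off the work surface, if the arm or the gripper's body presses on something with over 40 N, if the wrist force passes 120 N, or if a joint passes its speed limit or range.

### The arm

A 6-joint arm with a two-finger parallel gripper is mounted at the origin on the work surface. World frame = base frame: x ahead of the robot, y to its left, z up, the work surface at z = 0. Lengths are in m, angles in rad, forces in N, time in s.
With the tool pointing down it reaches from about 0.4 to 0.825 m from the base axis. Payload 7 kg.
Tool frame: the origin (TCP) lies on the centre line of the jaws, within the pads' length; the fingertips stand 22 mm ahead of it and the grasp point (between the pads) lies 3 mm ahead of it; z points along the fingers, y is the line along which they close (so a half turn about z gives the same grasp; the last joint's range is limited). The gripper opens to 88 mm and grips with 3 to 60 N. Pads are 19 mm wide; open, the fingers measure 130 mm over their backs; the gripper's body (78 mm by 193 mm) begins 47 mm behind the grasp point.
Start: joints at [0.288, 0.359, 0.012, 0, -1.224, -0.288], TCP at [0.675, -0, 0.249] pointing down, gripper open.
Joint ranges: [-3.07, 3.07], [-1.43, 2.12], [-1.02, 1.25], [-3.03, 1.67], [-3.05, -0], [-3.03, 3.03]. Speed limits (rad/s): [2.39, 2.39, 3.01, 3.14, 3.14, 3.14].

### API

Orientations are given as [roll, pitch, yaw] about the fixed x, y, z axes, in that order (R = Rz(yaw) Ry(pitch) Rx(roll)).
In Python, from station import monitor, viewer, order gives the robot as it stands. The module is installed in compiled form; this text tells all that it offers.
- The arm moves only by the tool servo_tool, never from a script. Its argument "targets" is a list of rows, each an object with "angular": the turn, a rotation vector about the tool's x, y, z in degrees, a list of three; "xyz": the shift along the tool's x, y, z in cm, a list of three; "claw": the finger opening in cm, from 0 to 8.76. A call has 1 to 20 rows; each row shifts and turns the commanded pose from where the row before left it, along the tool's axes as they then stand; what a row does not reach is not made up. A row lasts 1/10 s, in which the tool goes at most 50 mm and 8.59 degrees, less where a joint would pass 70% of its speed; a pose out of reach is approached as far as the arm can. A call is refused whole if a number of a shift passes 5 or a number of a turn 8.59, either way. A call with a gripper value outside its range is refused whole. The fingers move at their own pace and stop on an object; "force" is the grip in N (left out, the last holds). Time passes only in rows, so rows that do not move let the fingers close. It gives the time, the measured TCP pose, the force, the opening and the grip force at its end, in the units of the state.
- monitor.get_state(): the state, without advancing time (a new reading comes with each control period).
- viewer.grab_frame(name): name is "scene" or "side" or "wrist"; returns a dict with "color" (480x640x3 uint8, blue, green, red), "fovy" (degrees; the focal length in pixels is half the picture's height over the tangent of half this angle, whatever the lens; pixels are square), "cx", "cy" (the principal point, pixels), "R" (3x3) and "t" (3): a world point X has camera coordinates R X + t. Camera axes: x right, y down, z forward; pixel columns grow to the right and rows downward; lengths in m; the calibration is good to about 2 mm. A picture is of the moment at which its call begins. There is no depth.
- order.job_done(): hands the job in; it is judged then, once.
The state is a dict: "t": time; "q": joint angles; "qd": joint speeds; "joint_efforts": joint torques, N m; "eef_pos": TCP position; "ee_rot": TCP orientation; "force": force on the tool from outside, world axes, zero at the start; "moment": the same for the moment, N m; "width": finger opening in m; "gripper_force": force on a finger pad.
Only numpy, scipy, OpenCV 4.12 (cv2) and the standard library are available. Lean on these libraries where they do the work, as an engineer would, in place of code of your own. Each camera call takes 0.05 s, during which the arm holds its last target. There are 200 camera calls.

## Working session

There is one attempt and no reset: what is moved stays moved. The work goes in short steps, Python scripts to look and compute and a tool call to move; the robot and the scene stay as the last step left them, time stands still between calls to the robot, and variables do not carry over. Pictures are saved under pics/ and viewed, at most 10 in all, crops included, and the job is handed in when it is done.

Besides the shell and the picture viewer there is one more tool, called after "Call:" by a JSON object that holds its "fn" and its "kwargs", one argument or row to a line. servo_tool: Moves the arm, as the interface text tells. Its arguments: {"type":"object","properties":{"targets":{"type":"array"},"force":{"type":"number"}},"required":["targets"]}

```bash
mkdir -p pics
cat > h.py <<'E'
import numpy as np, cv2
from station import monitor, viewer, order
def grab(n,f=None):
    d=viewer.grab_frame(n)
    if f: cv2.imwrite('pics/'+f,d['color'])
    return d
def f_(d): return 240/np.tan(np.radians(d['fovy'])/2)
def ray(d,u,v):
    R=np.array(d['R']);t=np.array(d['t']);f=f_(d)
    return -R.T@t, R.T@np.array([(u-d['cx'])/f,(v-d['cy'])/f,1])
def onz(d,u,v,z):
    o,r=ray(d,u,v); return o+r*(z-o[2])/r[2]
def proj(d,X):
    c=np.array(d['R'])@np.array(X)+np.array(d['t']); f=f_(d)
    return np.array([f*c[0]/c[2]+d['cx'],f*c[1]/c[2]+d['cy']])
E
python3 - <<'E'
from h import *
a=grab('scene');b=grab('side');c=grab('wrist')
m=np.hstack([a['color'],b['color']])
cv2.imwrite('pics/a.png',a['color']);cv2.imwrite('pics/b.png',b['color']);cv2.imwrite('pics/c.png',c['color'])
for d in(a,b,c): print(d['fovy'],d['cx'],d['cy'],np.round(d['R'],3).tolist(),np.round(d['t'],3))
print(monitor.get_state())
E
```

```text
50.25302019324502 317.31721858931064 239.9168193356741 [[-0.063, 0.998, -0.013], [0.637, 0.031, -0.77], [-0.768, -0.057, -0.638]] [-0.011 -0.254  1.621]
57.616572005698906 321.62526136931433 237.0729289193097 [[0.836, -0.549, 0.007], [-0.296, -0.461, -0.837], [0.462, 0.697, -0.547]] [-0.459  0.364  0.671]
59.23027369169567 318.84049821977624 239.4986952511642 [[-1.0, 0.0, 0.001], [0.001, 0.964, 0.266], [-0.001, 0.266, -0.964]] [ 0.674 -0.034  0.389]
{'t': 0.15, 'q': array([ 2.88092922e-01,  3.59259105e-01,  1.12940280e-02, -2.32596423e-04,
       -1.22409606e+00, -2.88068483e-01]), 'qd': array([ 0.00035962, -0.00255966,  0.00158545,  0.00176385, -0.00201643,
        0.00037864]), 'joint_efforts': array([ 1.39394037e-04, -5.83274567e+01,  2.93289685e+01,  7.00122759e+00,
        8.75052094e-03, -9.76538854e-05]), 'eef_pos': array([ 6.74675324e-01, -3.17915615e-05,  2.47828846e-01]), 'ee_rot': array([ 3.14031783e+00, -1.49689594e-04, -1.57085097e+00]), 'force': array([-0.46286976,  0.36894225, -0.20929761]), 'moment': array([ 0.04247877, -0.00735808,  0.01943008]), 'gripper_force': 0.0, 'width': 0.08796796705283688}
```

View pics/a.png

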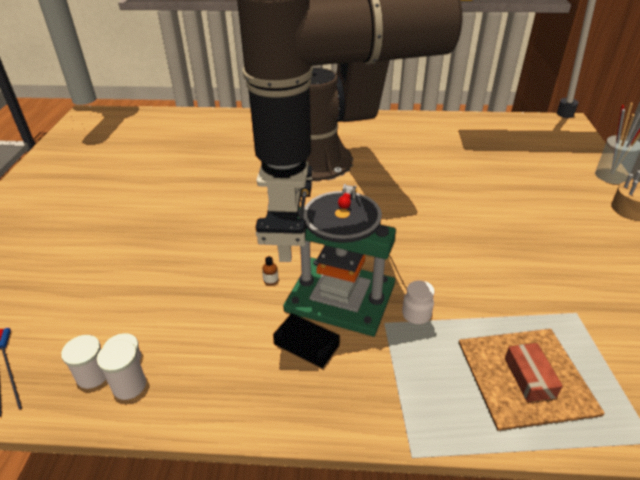

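View pics/b.png

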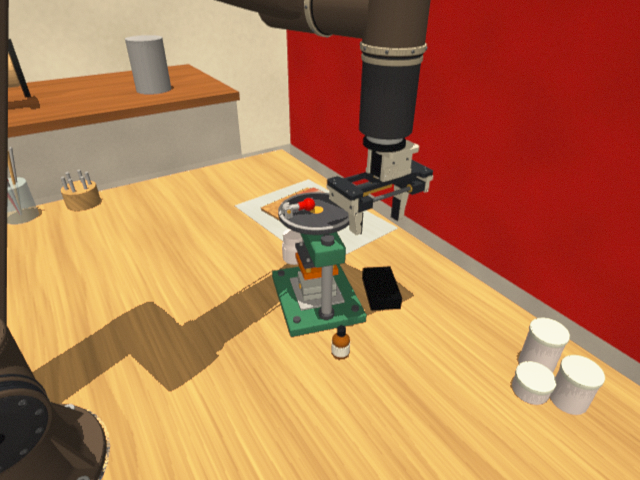

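View pics/c.png

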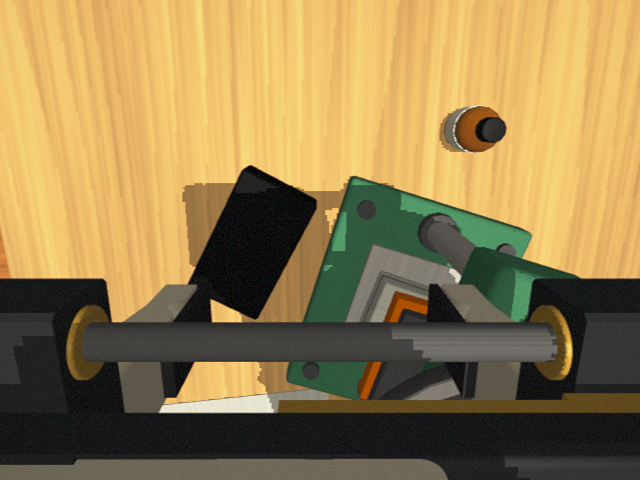

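Run:
```python
from h import *
a=cv2.imread('pics/a.png');b=cv2.imread('pics/b.png')
A=cv2.resize(a[170:300,280:410],(520,520),interpolation=cv2.INTER_CUBIC)
B=cv2.resize(b[180:310,255:385],(520,520),interpolation=cv2.INTER_CUBIC)
cv2.imwrite('pics/ab.png',cv2.resize(np.hstack([A,B]),(800,400)))
da=grab('scene');db=grab('side')
P={}
for n,d in(('a',da),('b',db)):
    h=cv2.cvtColor(d['color'],cv2.COLOR_BGR2HSV)
    m=((h[...,0]<6)|(h[...,0]>174))&(h[...,1]>180)&(h[...,2]>110)
    m=m.astype('uint8'); sel=np.zeros_like(m); sel[180:225,290:360]=1; m*=sel
    k,l,s,c=cv2.connectedComponentsWithStats(m); i=1+np.argmax(s[1:,4]); print(n,'knob',s[i],c[i]); P[n]=c[i]
def tri(pa,pb):
    o1,r1=ray(da,*pa);o2,r2=ray(db,*pb)
    s=np.linalg.lstsq(np.c_[r1,-r2],o2-o1,rcond=None)[0]
    x,y=o1+r1*s[0],o2+r2*s[1]; return (x+y)/2,np.linalg.norm(x-y)
print('knob',tri(P['a'],P['b']))
print('hinge~',tri((350,190),(288,209)),'wheel~',tri((342.5,215),(317,211)))
```

```text
a knob [338 194  12  13 124] [344.12096774 200.16129032]
b knob [298 198  17  13 152] [306.65131579 203.86842105]
knob (array([0.57840093, 0.10314505, 0.25341125]), np.float64(0.002141239005071338))
hinge~ (array([0.53980137, 0.1131149 , 0.25011681]), np.float64(0.0056269953884183635)) wheel~ (array([0.60028792, 0.10023211, 0.2323844 ]), np.float64(0.003987047782990239))
```

View pics/ab.png

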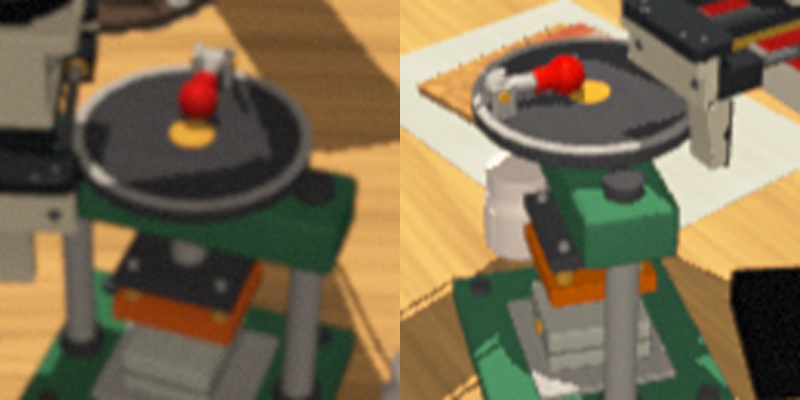

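Call:
{"fn": "servo_tool", "kwargs": {
  "targets": [
    {"xyz": [0,0,-3],"angular": [0,0,0],"claw": 8.0},
    {"xyz": [0,0,-3],"angular": [0,0,0],"claw": 8.0},
    {"xyz": [0,0,-3],"angular": [0,0,0],"claw": 8.0},
    {"xyz": [0,0,-2],"angular": [0,0,-6],"claw": 8.0},
    {"xyz": [0,0,0],"angular": [0,0,-8],"claw": 8.0},
    {"xyz": [0,0,0],"angular": [0,0,-8],"claw": 8.0},
    {"xyz": [0,0,0],"angular": [0,0,-8],"claw": 8.0},
    {"xyz": [0,0,0],"angular": [0,0,-8],"claw": 8.0},
    {"xyz": [0,0,0],"angular": [0,0,-8],"claw": 8.0},
    {"xyz": [0,0,0],"angular": [0,0,-8],"claw": 8.0},
    {"xyz": [0,0,0],"angular": [0,0,-8],"claw": 8.0},
    {"xyz": [0,0,0],"angular": [0,0,-8],"claw": 8.0},
    {"xyz": [0,0,0],"angular": [0,0,-8],"claw": 8.0},
    {"xyz": [-2.8,-1.4,0],"angular": [0,0,0],"claw": 8.0},
    {"xyz": [-2.8,-1.4,0],"angular": [0,0,0],"claw": 8.0},
    {"xyz": [-2.8,-1.4,0],"angular": [0,0,0],"claw": 8.0},
    {"xyz": [-2.8,-1.4,0],"angular": [0,0,0],"claw": 8.0},
    {"xyz": [-2.8,-1.4,0],"angular": [0,0,0],"claw": 8.0},
    {"xyz": [0,0,0],"angular": [0,0,0],"claw": 8.0},
    {"xyz": [0,0,0],"angular": [0,0,0],"claw": 8.0}
  ]
}}

```text
t: 2.25
eef_pos: [0.5523, 0.098, 0.3591]
ee_rot: [-3.141, -0.001, -0.208]
force: [0.4, -0.2, -0.1]
width: 0.08
gripper_force: 0.0
```

Run:
```python
from h import *
d=grab('wrist','w1.png'); print(monitor.get_state())
print(d['R'],d['t'])
h=cv2.cvtColor(d['color'],cv2.COLOR_BGR2HSV)
def blob(m,n):
    k,l,s,c=cv2.connectedComponentsWithStats(m.astype('uint8')); i=1+np.argmax(s[1:,4]); print(n,s[i],c[i]); return c[i]
k=blob(((h[...,0]<6)|(h[...,0]>174))&(h[...,1]>180)&(h[...,2]>90),'red')
y=blob((h[...,0]>15)&(h[...,0]<28)&(h[...,1]>170)&(h[...,2]>120),'yel')
print(onz(d,*k,0.253),onz(d,*y,0.238))
```

```text
{'t': 2.3, 'q': array([ 5.23627316e-01,  1.18117132e-01, -5.83023829e-02,  1.39437464e-04,
       -1.39383115e+00,  8.38341214e-01]), 'qd': array([-1.62709129e-02,  1.72311748e-02,  6.52481542e-03,  6.16901180e-05,
       -5.59838436e-04, -8.58987474e-04]), 'joint_efforts': array([ 5.93463555e-01, -4.14806950e+01,  3.06393278e+01,  7.23743454e+00,
        6.64117117e-02, -2.94117315e-02]), 'eef_pos': array([0.55274772, 0.09761843, 0.35882912]), 'ee_rot': array([-3.14132984e+00, -4.97508043e-04, -2.08803353e-01]), 'force': array([ 0.39948756, -0.87511967, -0.01769345]), 'moment': array([-0.10418029,  0.07289262, -0.02140405]), 'gripper_force': 0.0, 'width': 0.08022445475718394}
[[-2.06640918e-01 -9.78416480e-01 -8.50559466e-04]
 [-9.43546251e-01  1.99046182e-01  2.64766104e-01]
 [-2.58882218e-01  5.55140530e-02 -9.64312287e-01]] [0.21087063 0.43893705 0.63362373]
red [ 282  182   44   61 1974] [304.10081054 210.53090172]
yel [ 282  150   46   39 1306] [304.50612557 168.27947933]
[0.57572469 0.10249775 0.253     ] [0.59815289 0.09782375 0.238     ]
```

View pics/w1.png

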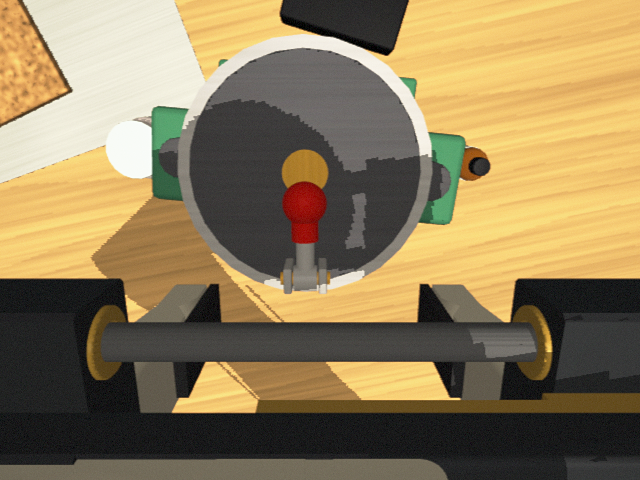

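Run:
```python
from h import *
d=grab('wrist')
T=np.array(monitor.get_state()['eef_pos']); R=cv2.Rodrigues(np.zeros(3))[0]
from scipy.spatial.transform import Rotation as Ro
R=Ro.from_euler('xyz',monitor.get_state()['ee_rot']).as_matrix()
for n,u,v,z in(('knob',304.5,204,.252),('disc',305,173,.237),('rimL',179,165,.236),('rimR',431,165,.236),('rimT',305,36,.236),('rimB',305,288,.236),('hinge',305,279,.252)):
    X=onz(d,u,v,z); print(n,X.round(4),'tool cm',(R.T@(X-T)*100).round(2))
```

```text
knob [0.5797 0.1011 0.252 ] tool cm [ 2.54 -0.92 10.65]
disc [0.5956 0.0977 0.237 ] tool cm [ 4.17 -0.93 12.15]
rimL [0.6161 0.1715 0.236 ] tool cm [ 4.63 -8.56 12.25]
rimR [0.5844 0.0221 0.236 ] tool cm [ 4.64  6.71 12.25]
rimT [0.6701 0.0813 0.236 ] tool cm [11.79 -0.87 12.25]
rimB [0.5223 0.114  0.236 ] tool cm [-3.34 -0.99 12.25]
hinge [0.5342 0.1108 0.252 ] tool cm [-2.11 -0.93 10.65]
```

Call:
{"fn": "servo_tool", "kwargs": {
  "targets": [
    {"xyz": [0.85,-0.31,1],"angular": [0,0,0],"claw": 6.0},
    {"xyz": [0.85,-0.31,1],"angular": [0,0,0],"claw": 6.0},
    {"xyz": [0.85,-0.31,1],"angular": [0,0,0],"claw": 6.0},
    {"xyz": [0,0,2],"angular": [0,0,0],"claw": 6.0},
    {"xyz": [0,0,2],"angular": [0,0,0],"claw": 6.0},
    {"xyz": [0,0,1.5],"angular": [0,0,0],"claw": 6.0},
    {"xyz": [0,0,1],"angular": [0,0,0],"claw": 6.0},
    {"xyz": [0,0,0.3],"angular": [0,0,0],"claw": 6.0},
    {"xyz": [0,0,0],"angular": [0,0,0],"claw": 6.0},
    {"xyz": [0,0,0],"angular": [0,0,0],"claw": 6.0}
  ]
}}

```text
t: 3.35
eef_pos: [0.5799, 0.1013, 0.2604]
ee_rot: [3.142, -0.0, -0.21]
force: [0.1, -0.1, -0.5]
width: 0.0602
gripper_force: 0.0
```

Run:
```python
from h import *
d=grab('wrist','w2.png');s=grab('side')
c=cv2.resize(s['color'][130:330,230:430],(480,480),interpolation=cv2.INTER_CUBIC)
cv2.imwrite('pics/w2.png',np.hstack([cv2.resize(d['color'],(320,240)),c[:240]]));
cv2.imwrite('pics/w2.png',np.hstack([cv2.copyMakeBorder(cv2.resize(d['color'],(320,240)),0,240,0,0,cv2.BORDER_CONSTANT),c]))
```

```text
(no output)
```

View pics/w2.png

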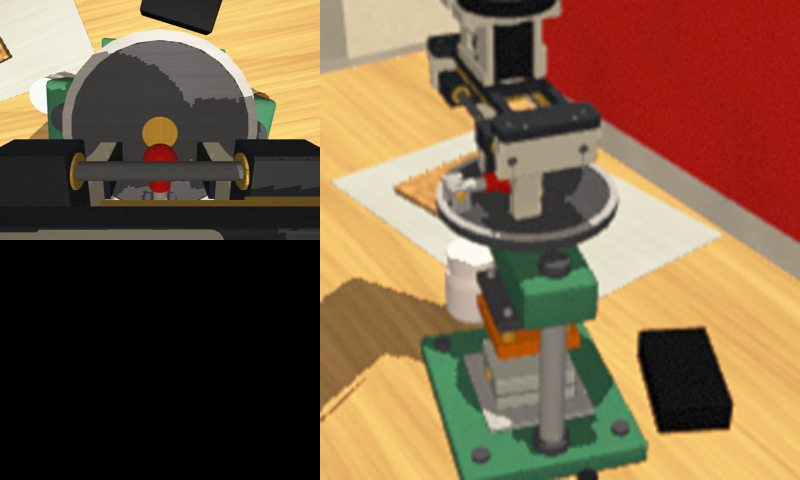

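Call:
{"fn": "servo_tool", "kwargs": {
  "force": 20,
  "targets": [
    {"xyz": [0,0,0],"angular": [0,0,0],"claw": 2.0},
    {"xyz": [0,0,0],"angular": [0,0,0],"claw": 2.0},
    {"xyz": [0,0,0],"angular": [0,0,0],"claw": 2.0},
    {"xyz": [0,0,0],"angular": [0,0,0],"claw": 2.0},
    {"xyz": [0,0,0],"angular": [0,0,0],"claw": 2.0},
    {"xyz": [0,0,0],"angular": [0,0,0],"claw": 2.0}
  ]
}}

```text
t: 4.05
eef_pos: [0.5794, 0.1012, 0.2606]
ee_rot: [3.141, -0.0, -0.209]
force: [0.6, -0.6, 0.3]
width: 0.0246
gripper_force: 20.0
```

Call:
{"fn": "servo_tool", "kwargs": {
  "targets": [
    {"xyz": [-0.07,0,-0.8],"angular": [0,0,0],"claw": 2.0},
    {"xyz": [-0.21,0,-0.77],"angular": [0,0,0],"claw": 2.0},
    {"xyz": [-0.34,0,-0.73],"angular": [0,0,0],"claw": 2.0},
    {"xyz": [-0.46,0,-0.66],"angular": [0,0,0],"claw": 2.0},
    {"xyz": [-0.57,0,-0.57],"angular": [0,0,0],"claw": 2.0},
    {"xyz": [0,0,0],"angular": [0,0,0],"claw": 2.0}
  ]
}}

```text
t: 4.65
eef_pos: [0.5626, 0.1048, 0.2971]
ee_rot: [-3.141, -0.001, -0.209]
force: [0.2, -2.8, -0.5]
width: 0.0244
gripper_force: 20.0
```

Run:
```python
from h import *
s=grab('side');a=grab('scene')
cv2.imwrite('pics/w3.png',np.hstack([cv2.resize(d['color'][y:y+120,x:x+120],(400,400),interpolation=cv2.INTER_CUBIC) for d,x,y in((s,250,140),(a,280,140))]))
print(monitor.get_state()['force'])
```

```text
[ 0.52297521 -2.22013684  1.45017818]
```

View pics/w3.png

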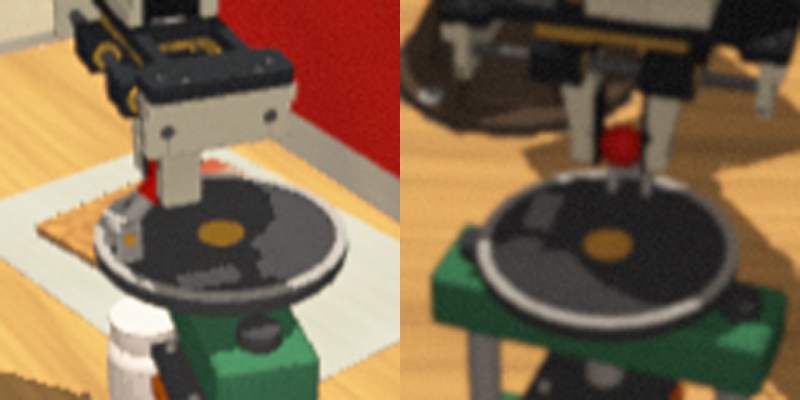

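Call:
{"fn": "servo_tool", "kwargs": {
  "targets": [
    {"xyz": [-0.66,0,-0.46],"angular": [0,0,0],"claw": 2.0},
    {"xyz": [-0.73,0,-0.34],"angular": [0,0,0],"claw": 2.0},
    {"xyz": [-0.77,0,-0.2],"angular": [0,0,0],"claw": 2.0},
    {"xyz": [0,0,0],"angular": [0,0,0],"claw": 2.0},
    {"xyz": [0,0,0],"angular": [0,0,0],"claw": 2.0}
  ]
}}

```text
t: 5.25
eef_pos: [0.5423, 0.1091, 0.3066]
ee_rot: [-3.142, -0.001, -0.209]
force: [0.7, -4.1, 4.8]
width: 0.0246
gripper_force: 20.0
```

Call:
{"fn": "servo_tool", "kwargs": {
  "targets": [
    {"xyz": [-0.4,0,-0.05],"angular": [0,0,0],"claw": 2.0},
    {"xyz": [-0.2,0,0],"angular": [0,0,0],"claw": 2.0},
    {"xyz": [0,0,0],"angular": [0,0,0],"claw": 2.0},
    {"xyz": [0,0,0],"angular": [0,0,0],"claw": 2.0}
  ]
}}

```text
t: 5.65
eef_pos: [0.5371, 0.1104, 0.3072]
ee_rot: [-3.141, -0.002, -0.209]
force: [0.8, -3.7, 6.3]
width: 0.0243
gripper_force: 20.0
```

Call:
{"fn": "servo_tool", "kwargs": {
  "targets": [
    {"xyz": [-0.1,0,-0.1],"angular": [0,0,0],"claw": 2.0},
    {"xyz": [-0.1,0,0],"angular": [0,0,0],"claw": 2.0},
    {"xyz": [0,0,0],"angular": [0,0,0],"claw": 2.0}
  ]
}}

```text
t: 5.95
eef_pos: [0.5345, 0.1109, 0.3074]
ee_rot: [3.142, -0.0, -0.209]
force: [2.9, -4.2, 3.1]
width: 0.0244
gripper_force: 20.0
```

Run:
```python
from h import *
a=grab('scene');s=grab('side')
P={}
for n,d in(('a',a),('b',s)):
    h=cv2.cvtColor(d['color'],cv2.COLOR_BGR2HSV)
    m=(((h[...,0]<6)|(h[...,0]>174))&(h[...,1]>180)&(h[...,2]>90)).astype('uint8')
    X=proj(d,[.537,.11,.298]);z=np.zeros_like(m);x,y=X.astype(int);z[y-14:y+14,x-14:x+14]=1
    k,l,st,c=cv2.connectedComponentsWithStats(m*z);print(n,X,st[1:].tolist(),c[1:].round(1).tolist())
cv2.imwrite('pics/w4.png',np.hstack([cv2.resize(d['color'][y:y+120,x:x+120],(400,400),interpolation=cv2.INTER_CUBIC) for d,x,y in((s,250,140),(a,280,140))]))
print(monitor.get_state()['force'])
```

```text
a [348.1741939  170.08087262] [[344, 165, 11, 17, 139]] [[349.2, 172.7]]
b [285.59135921 187.13331418] [] []
[ 2.87350733 -4.29912153  2.6767087 ]
```

View pics/w4.png

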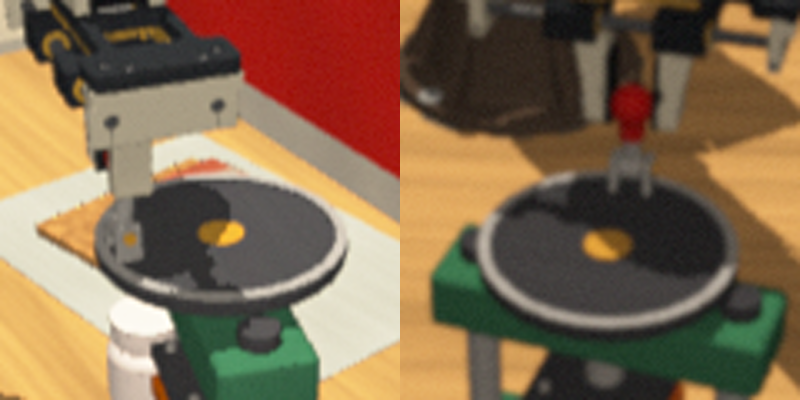

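Call:
{"fn": "servo_tool", "kwargs": {
  "targets": [
    {"xyz": [-0.06,0,0],"angular": [0,0,0],"claw": 2.0},
    {"xyz": [0,0,0],"angular": [0,0,0],"claw": 2.0},
    {"xyz": [0,0,0],"angular": [0,0,0],"claw": 2.0}
  ]
}}

```text
t: 6.35
eef_pos: [0.5339, 0.111, 0.3075]
ee_rot: [3.142, -0.0, -0.209]
force: [2.7, -5.0, 3.8]
width: 0.0245
gripper_force: 20.0
```

Call:
{"fn": "servo_tool", "kwargs": {
  "targets": [
    {"xyz": [-0.1,0,0],"angular": [0,0,0],"claw": 2.0},
    {"xyz": [0,0,0],"angular": [0,0,0],"claw": 2.0},
    {"xyz": [0,0,0],"angular": [0,0,0],"claw": 2.0}
  ]
}}

```text
t: 6.65
eef_pos: [0.5328, 0.1113, 0.3074]
ee_rot: [-3.142, -0.0, -0.209]
force: [2.2, -4.2, 4.3]
width: 0.0245
gripper_force: 20.0
```

Call:
{"fn": "servo_tool", "kwargs": {
  "targets": [
    {"xyz": [-0.1,0,0],"angular": [0,0,0],"claw": 2.0},
    {"xyz": [0,0,0],"angular": [0,0,0],"claw": 2.0},
    {"xyz": [0,0,0],"angular": [0,0,0],"claw": 2.0}
  ]
}}

```text
t: 6.95
eef_pos: [0.5318, 0.1115, 0.3074]
ee_rot: [-3.142, 0.0, -0.209]
force: [2.3, -3.5, 4.8]
width: 0.0247
gripper_force: 20.0
```

Run:
```python
from h import *
from scipy.spatial.transform import Rotation as Ro
d=grab('wrist'); st=monitor.get_state()
R=Ro.from_euler('xyz',st['ee_rot']).as_matrix();T=st['eef_pos']
for p in((0,0,.010),(0,0,.014),(.013,0,.01),(0.005,0,.056)): print(p,proj(d,T+R@np.array(p)))
cv2.imwrite('pics/w5.png',cv2.resize(d['color'][240:400,220:420],(800,640))[:600])
a=grab('scene');h=cv2.cvtColor(a['color'],cv2.COLOR_BGR2HSV)
m=(((h[...,0]<6)|(h[...,0]>174))&(h[...,1]>180)&(h[...,2]>90)).astype('uint8')
m[:, :330]=0;m[:,370:]=0;m[190:]=0;m[:150]=0
k,l,s,c=cv2.connectedComponentsWithStats(m);print(s[1:],c[1:])
for z in(.293,.297,.301):
  for x in(.53,.536): print(x,z,proj(a,[x,.111,z]))
```

```text
(0, 0, 0.01) [320.34352606 318.22991251]
(0, 0, 0.014) [320.31092495 313.62400263]
(0.013, 0, 0.01) [320.36960809 286.04644413]
(0.005, 0, 0.056) [320.04886882 265.97174678]
[[344 165  11  17 137]] [[349.37226277 172.06569343]]
0.53 0.293 [348.67188059 170.374043  ]
0.536 0.293 [348.62233111 171.98363759]
0.53 0.297 [348.72494784 168.65087514]
0.536 0.297 [348.67551507 170.25668188]
0.53 0.301 [348.77828167 166.91905119]
0.536 0.301 [348.7289674  168.52101149]
```

View pics/w5.png

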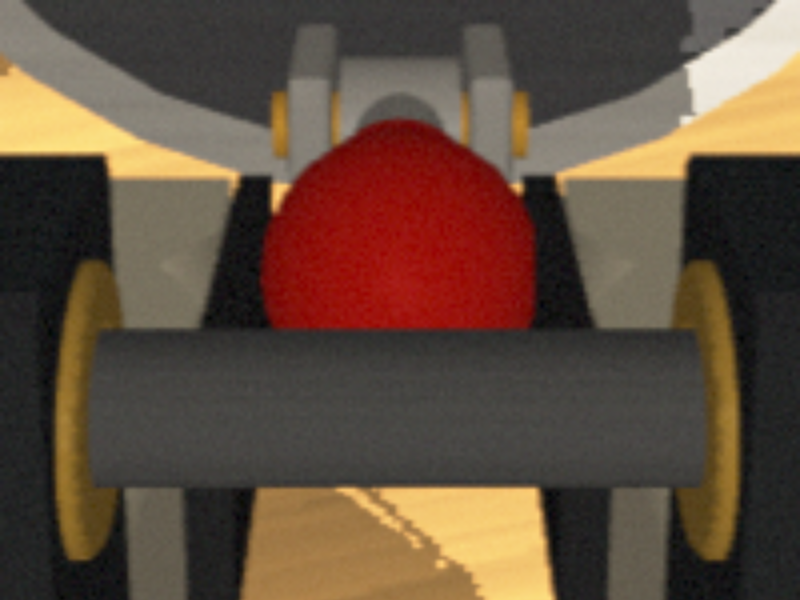

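Call:
{"fn": "servo_tool", "kwargs": {
  "targets": [
    {"xyz": [-0.1,0,0],"angular": [0,0,0],"claw": 2.0},
    {"xyz": [0,0,0],"angular": [0,0,0],"claw": 2.0},
    {"xyz": [0,0,0],"angular": [0,0,0],"claw": 2.0}
  ]
}}

```text
t: 7.35
eef_pos: [0.5308, 0.1117, 0.3073]
ee_rot: [-3.142, 0.0, -0.209]
force: [1.2, -4.4, 4.8]
width: 0.0243
gripper_force: 20.0
```

Call:
{"fn": "servo_tool", "kwargs": {
  "targets": [
    {"xyz": [-0.1,0,0],"angular": [0,0,0],"claw": 2.0},
    {"xyz": [0,0,0],"angular": [0,0,0],"claw": 2.0},
    {"xyz": [0,0,0],"angular": [0,0,0],"claw": 2.0}
  ]
}}

```text
t: 7.65
eef_pos: [0.5298, 0.1119, 0.3073]
ee_rot: [3.142, 0.0, -0.209]
force: [1.6, -3.1, 3.0]
width: 0.0247
gripper_force: 20.0
```

```bash
cat >> h.py <<'E'
def ball():
    "ball in tool frame: centre row from widest chord/top, vs hinge"
    from scipy.spatial.transform import Rotation as Ro
    d=grab('wrist'); st=monitor.get_state()
    h=cv2.cvtColor(d['color'],cv2.COLOR_BGR2HSV)
    m=(((h[...,0]<6)|(h[...,0]>174))&(h[...,1]>150)&(h[...,2]>60)).astype('uint8'); m[:240]=0;m[321:]=0;m[:,:250]=0;m[:,390:]=0
    r=np.where(m.any(1))[0]; e=[np.where(m[i])[0][[0,-1]] for i in r]
    pts=np.array([(x,i) for i,q in zip(r,e) for x in q],float)
    A=np.c_[2*pts,np.ones(len(pts))];s=np.linalg.lstsq(A,(pts**2).sum(1),rcond=None)[0]
    rad=np.sqrt(s[2]+s[0]**2+s[1]**2); R=Ro.from_euler('xyz',st['ee_rot']).as_matrix()
    o,ry=ray(d,s[0],s[1]); X=o+ry*(f_(d)*.013/rad)
    tp=R.T@(X-st['eef_pos'])
    print('px',s[:2].round(1),'rad',round(rad,1),'X',X.round(4),'tool mm',(tp*1000).round(1),'F',st['force'].round(1))
    return X,tp,d
E
python3 -c "
from h import *
X,tp,d=ball(); C=np.array([.5959,.0978]); v=X[:2]-C; print('radius',np.hypot(*v)*1000)
cv2.imwrite('pics/w6.png',d['color'])"
```

```text
px [319.5 305.5] rad 34.2 X [0.534  0.1114 0.2952] tool mm [ 4.3 -0.3 12.1] F [ 1.  -3.2  4.4]
radius 63.35897984426185
```

Call:
{"fn": "servo_tool", "kwargs": {
  "targets": [
    {"xyz": [-0.1,0,0],"angular": [0,0,0],"claw": 2.0},
    {"xyz": [0,0,0],"angular": [0,0,0],"claw": 2.0},
    {"xyz": [0,0,0],"angular": [0,0,0],"claw": 2.0}
  ]
}}

```text
t: 8.0
eef_pos: [0.5292, 0.1121, 0.3073]
ee_rot: [-3.142, -0.001, -0.21]
force: [3.8, -4.4, 1.5]
width: 0.0246
gripper_force: 20.0
```

```bash
python3 -c "
from h import *
X,tp,d=ball()"
```

```text
px [319.5 304.9] rad 34.3 X [0.5337 0.1115 0.2952] tool mm [ 4.5 -0.3 12.1] F [ 4.1 -4.2  2.1]
```

Call:
{"fn": "servo_tool", "kwargs": {
  "force": 30,
  "targets": [
    {"xyz": [0.03,0,0],"angular": [0,0,0],"claw": 2.0},
    {"xyz": [0.1,-1.08,0],"angular": [0,0,0],"claw": 2.0},
    {"xyz": [0.28,-1.04,0],"angular": [0,0,0],"claw": 2.0},
    {"xyz": [0.46,-0.98,0],"angular": [0,0,0],"claw": 2.0},
    {"xyz": [0.62,-0.89,0],"angular": [0,0,0],"claw": 2.0},
    {"xyz": [0,0,0],"angular": [0,0,0],"claw": 2.0}
  ]
}}

```text
t: 8.65
eef_pos: [0.5526, 0.1486, 0.3073]
ee_rot: [3.141, -0.0, -0.209]
force: [3.8, -3.2, 3.3]
width: 0.0245
gripper_force: 30.0
```

```bash
python3 -c "
from h import *
X,tp,d=ball()"
```

```text
px [319.1 304.7] rad 34.0 X [0.5568 0.1482 0.2942] tool mm [ 4.2 -0.5 13.1] F [ 4.5 -3.6  2.4]
```

Call:
{"fn": "servo_tool", "kwargs": {
  "targets": [
    {"xyz": [0.82,-0.71,0],"angular": [0,0,0],"claw": 2.0},
    {"xyz": [0.89,-0.62,0],"angular": [0,0,0],"claw": 2.0},
    {"xyz": [0.98,-0.46,0],"angular": [0,0,0],"claw": 2.0},
    {"xyz": [1.04,-0.28,0],"angular": [0,0,0],"claw": 2.0},
    {"xyz": [1.08,-0.09,0],"angular": [0,0,0],"claw": 2.0}
  ]
}}

```text
t: 9.2
eef_pos: [0.6024, 0.1599, 0.3072]
ee_rot: [-3.141, 0.002, -0.209]
force: [-4.0, -0.4, 6.8]
width: 0.0244
gripper_force: 30.0
```

Call:
{"fn": "servo_tool", "kwargs": {
  "targets": [
    {"xyz": [0,0,0],"angular": [0,0,0],"claw": 2.0}
  ]
}}

```text
t: 9.3
eef_pos: [0.6039, 0.1596, 0.3073]
ee_rot: [-3.141, 0.0, -0.209]
force: [1.8, -2.0, 3.6]
width: 0.0242
gripper_force: 30.0
```

```bash
cat >> h.py <<'E'
def frc(phi):
    from scipy.spatial.transform import Rotation as Ro
    st=monitor.get_state();f=Ro.from_euler('xyz',st['ee_rot']).as_matrix().T@st['force'];c,s=np.cos(np.radians(phi)),np.sin(np.radians(phi))
    print('tang',(f@[s,-c,0]).round(1),'outward',(f@[-c,-s,0]).round(1),'z',f[2].round(1))
E
python3 -c "
from h import *
X,tp,d=ball();frc(90)"
```

```text
px [319.  304.6] rad 34.0 X [0.608  0.1592 0.2941] tool mm [ 4.2 -0.5 13.2] F [ 3.5 -2.   3.5]
tang 3.8 outward -1.2 z -3.5
```

Call:
{"fn": "servo_tool", "kwargs": {
  "targets": [
    {"xyz": [1.08,0.09,0],"angular": [0,0,0],"claw": 2.0},
    {"xyz": [1.04,0.28,0],"angular": [0,0,0],"claw": 2.0},
    {"xyz": [0.98,0.46,0],"angular": [0,0,0],"claw": 2.0},
    {"xyz": [0.89,0.62,0],"angular": [0,0,0],"claw": 2.0},
    {"xyz": [0.76,0.76,0],"angular": [0,0,0],"claw": 2.0}
  ]
}}

```text
t: 9.85
eef_pos: [0.6449, 0.1288, 0.3073]
ee_rot: [-3.14, 0.001, -0.209]
force: [-3.3, 2.6, 6.1]
width: 0.0244
gripper_force: 30.0
```

```bash
python3 -c "
from h import *
frc(140);X,tp,d=ball()"
```

```text
tang -3.9 outward -1.7 z -6.1
px [318.5 305.6] rad 34.0 X [0.6487 0.1287 0.2941] tool mm [ 2.8 -2.1 13.1] F [ 0.3 -0.6  4.7]
```

Call:
{"fn": "servo_tool", "kwargs": {
  "targets": [
    {"xyz": [0.62,0.89,0],"angular": [0,0,0],"claw": 2.0},
    {"xyz": [0.46,0.98,0],"angular": [0,0,0],"claw": 2.0},
    {"xyz": [0.28,1.04,0],"angular": [0,0,0],"claw": 2.0},
    {"xyz": [0.09,1.08,0],"angular": [0,0,0],"claw": 2.0}
  ]
}}

```text
t: 10.3
eef_pos: [0.6513, 0.087, 0.3073]
ee_rot: [-3.139, 0.0, -0.209]
force: [-0.8, 4.7, 5.1]
width: 0.0242
gripper_force: 30.0
```

```bash
python3 -c "
from h import *
frc(180);X,tp,d=ball();frc(180)"
```

```text
tang -4.4 outward -1.8 z -5.1
px [318.3 305.3] rad 34.1 X [0.6554 0.087  0.2944] tool mm [ 4.2 -2.7 13. ] F [-0.1  2.2  2. ]
tang -2.1 outward -0.5 z -2.0
```

```bash
cat >> h.py <<'E'
def orange():
    o=[]
    for n in('scene','side'):
        d=grab(n);h=cv2.cvtColor(d['color'],cv2.COLOR_BGR2HSV)
        m=((h[...,0]>4)&(h[...,0]<14)&(h[...,1]>200)&(h[...,2]>90)).astype('uint8')
        x,y=proj(d,[.596,.098,.10]).astype(int);z=np.zeros_like(m);z[y-35:y+35,x-35:x+35]=1
        k,l,s,c=cv2.connectedComponentsWithStats(m*z);i=1+np.argmax(s[1:,4]);o+=[s[i].tolist(),c[i].round(2).tolist()]
    print(o)
E
python3 -c "
from h import *
orange()"
```

```text
[[317, 261, 47, 26, 357], [339.54, 276.79], [300, 272, 4, 2, 6], [301.67, 272.5]]
```

Call:
{"fn": "servo_tool", "kwargs": {
  "targets": [
    {"xyz": [-0.09,1.08,0],"angular": [0,0,0],"claw": 2.0},
    {"xyz": [-0.28,1.04,0],"angular": [0,0,0],"claw": 2.0},
    {"xyz": [-0.46,0.98,0],"angular": [0,0,0],"claw": 2.0},
    {"xyz": [-0.62,0.89,0],"angular": [0,0,0],"claw": 2.0}
  ]
}}

```text
t: 10.85
eef_pos: [0.6283, 0.0497, 0.3072]
ee_rot: [-3.141, -0.0, -0.209]
force: [0.4, 5.5, 3.2]
width: 0.024
gripper_force: 30.0
```

```bash
python3 -c "
from h import *
frc(220);orange();frc(220);ball()"
```

```text
tang -3.7 outward -4.1 z -3.2
[[317, 263, 47, 25, 358], [339.54, 277.92], [297, 260, 3, 5, 6], [297.83, 262.0]]
tang 1.0 outward -2.4 z -2.8
px [318.9 305.4] rad 34.0 X [0.6308 0.0484 0.2942] tool mm [ 3.8 -0.5 13.1] F [-4.4  0.9  5.1]
```

Call:
{"fn": "servo_tool", "kwargs": {
  "targets": [
    {"xyz": [-0.79,0.74,0],"angular": [0,0,0],"claw": 2.0},
    {"xyz": [-0.89,0.62,0],"angular": [0,0,0],"claw": 2.0},
    {"xyz": [-0.98,0.46,0],"angular": [0,0,0],"claw": 2.0},
    {"xyz": [-1.04,0.28,0],"angular": [0,0,0],"claw": 2.0}
  ]
}}

```text
t: 11.4
eef_pos: [0.5877, 0.0367, 0.3073]
ee_rot: [-3.141, -0.001, -0.21]
force: [3.9, 4.9, 3.0]
width: 0.0238
gripper_force: 30.0
```

```bash
python3 -c "
from h import *
frc(260);orange();frc(260);ball()"
```

```text
tang -3.7 outward -5.0 z -2.9
[[317, 264, 47, 25, 358], [339.45, 279.05], [296, 261, 3, 4, 7], [297.0, 262.57]]
tang 1.8 outward -3.1 z -2.2
px [318.6 305.6] rad 34.0 X [0.59   0.0367 0.2943] tool mm [ 3.6 -0.6 13. ] F [-3.5  4.2  4.5]
```

Call:
{"fn": "servo_tool", "kwargs": {
  "targets": [
    {"xyz": [-1.08,0.09,0],"angular": [0,0,0],"claw": 2.0},
    {"xyz": [-1.08,-0.09,0],"angular": [0,0,0],"claw": 2.0},
    {"xyz": [-1.04,-0.28,0],"angular": [0,0,0],"claw": 2.0},
    {"xyz": [-0.98,-0.46,0],"angular": [0,0,0],"claw": 2.0}
  ]
}}

```text
t: 11.95
eef_pos: [0.5486, 0.0526, 0.3073]
ee_rot: [3.141, -0.001, -0.21]
force: [6.3, 2.2, -1.2]
width: 0.0244
gripper_force: 30.0
```

```bash
python3 -c "
from h import *
frc(300);orange();frc(300);ball()"
```

```text
tang -3.2 outward -5.8 z 1.2
[[317, 265, 47, 25, 356], [339.57, 280.08], [296, 262, 3, 6, 9], [296.89, 264.22]]
tang 4.4 outward -4.2 z -2.2
px [318.3 305.5] rad 34.0 X [0.5516 0.0535 0.2944] tool mm [ 3.8 -0.9 12.9] F [-1.   5.8  2.9]
```

Call:
{"fn": "servo_tool", "kwargs": {
  "targets": [
    {"xyz": [-0.85,-0.68,0],"angular": [0,0,0],"claw": 2.0},
    {"xyz": [-0.76,-0.76,0],"angular": [0,0,0],"claw": 2.0},
    {"xyz": [-0.62,-0.89,0],"angular": [0,0,0],"claw": 2.0}
  ]
}}

```text
t: 12.4
eef_pos: [0.5311, 0.0799, 0.3074]
ee_rot: [3.14, 0.0, -0.21]
force: [4.1, -3.4, 1.4]
width: 0.0243
gripper_force: 30.0
```

```bash
python3 -c "
from h import *
frc(330);orange();frc(330);ball()"
```

```text
tang -4.5 outward -2.8 z -1.4
[[317, 266, 47, 25, 352], [339.47, 280.95], [297, 267, 3, 4, 6], [297.83, 268.33]]
tang 1.1 outward -0.6 z -2.0
px [318.5 305.3] rad 34.1 X [0.535  0.0812 0.2944] tool mm [ 3.8 -0.7 12.9] F [-0.3  3.4  2.4]
```

Call:
{"fn": "servo_tool", "kwargs": {
  "targets": [
    {"xyz": [-0.46,-0.98,0],"angular": [0,0,0],"claw": 2.0},
    {"xyz": [-0.28,-1.04,0],"angular": [0,0,0],"claw": 2.0},
    {"xyz": [-0.09,-1.08,0],"angular": [0,0,0],"claw": 2.0}
  ]
}}

```text
t: 12.85
eef_pos: [0.5296, 0.112, 0.3073]
ee_rot: [3.14, 0.001, -0.21]
force: [0.8, -5.2, 2.0]
width: 0.0243
gripper_force: 30.0
```

```bash
python3 -c "
from h import *
frc(360);orange();frc(360);ball()"
```

```text
tang -4.9 outward -1.9 z -2.0
[[317, 266, 47, 26, 344], [339.63, 281.68], [296, 264, 4, 7, 11], [297.45, 267.0]]
tang 1.2 outward -0.2 z -1.8
px [318.9 305.1] rad 34.0 X [0.5343 0.1133 0.2941] tool mm [ 3.9 -0.6 13.2] F [1.  2.3 2.4]
```

Call:
{"fn": "servo_tool", "kwargs": {
  "targets": [
    {"xyz": [0.09,-1.08,0],"angular": [0,0,0],"claw": 2.0},
    {"xyz": [0.28,-1.04,0],"angular": [0,0,0],"claw": 2.0}
  ]
}}

```text
t: 13.2
eef_pos: [0.5376, 0.1316, 0.3073]
ee_rot: [3.14, 0.001, -0.21]
force: [0.2, -5.4, 2.2]
width: 0.0243
gripper_force: 30.0
```

```bash
python3 -c "
from h import *
frc(20);orange();frc(20);ball()"
```

```text
tang -4.5 outward -3.0 z -2.2
[[317, 267, 47, 25, 344], [339.56, 282.28], [296, 264, 4, 8, 11], [297.55, 267.64]]
tang 1.1 outward -0.6 z -2.7
px [319.2 305.1] rad 34.0 X [0.5425 0.1326 0.2939] tool mm [ 3.9 -0.5 13.4] F [2.  0.1 1.6]
```

Call:
{"fn": "servo_tool", "kwargs": {
  "targets": [
    {"xyz": [0.46,-0.98,0],"angular": [0,0,0],"claw": 2.0},
    {"xyz": [0.62,-0.89,0],"angular": [0,0,0],"claw": 2.0}
  ]
}}

```text
t: 13.55
eef_pos: [0.5516, 0.1475, 0.3073]
ee_rot: [3.14, 0.002, -0.21]
force: [-2.4, -3.4, 4.4]
width: 0.0245
gripper_force: 30.0
```

```bash
python3 -c "
from h import *
frc(40);orange();orange();frc(40);ball()
a=grab('scene');s=grab('side')
cv2.imwrite('pics/w7.png',np.hstack([cv2.resize(d['color'][y:y+80,x:x+80],(400,400),interpolation=cv2.INTER_CUBIC) for d,x,y in((s,275,235),(a,300,240))]))"
```

```text
tang -4.0 outward -1.2 z -4.4
[[317, 267, 47, 25, 325], [339.48, 282.51], [300, 277, 5, 7, 10], [302.0, 280.3]]
[[317, 267, 47, 25, 325], [339.47, 282.49], [299, 271, 3, 5, 9], [299.67, 273.11]]
tang 0.9 outward -1.8 z -1.7
px [319.  304.7] rad 33.9 X [0.5568 0.1482 0.2938] tool mm [ 4.  -0.5 13.5] F [ 1.1 -1.3  1.5]
```

View pics/w7.png

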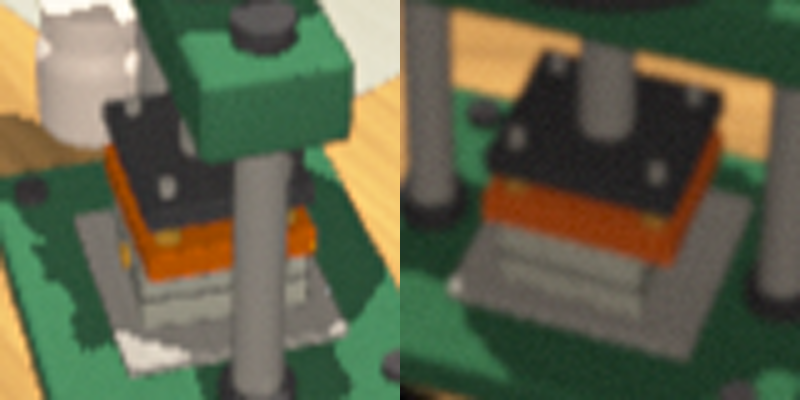

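Call:
{"fn": "servo_tool", "kwargs": {
  "targets": [
    {"xyz": [0.78,-0.74,0],"angular": [0,0,0],"claw": 2.0},
    {"xyz": [0.89,-0.62,0],"angular": [0,0,0],"claw": 2.0}
  ]
}}

```text
t: 14.1
eef_pos: [0.5702, 0.1575, 0.3073]
ee_rot: [3.14, 0.003, -0.21]
force: [-5.4, -3.0, 4.6]
width: 0.0244
gripper_force: 30.0
```

```bash
cat >> h.py <<'E'
def band():
    d=grab('scene');c=d['color'].astype(float);b,g,r=c[...,0],c[...,1],c[...,2]
    w=np.clip((r-g-b*0.3)/60,0,1)[255:300,320:334]   # soft orange weight, left front columns
    print('band thick',w.sum(0).mean().round(2),'cen',((w*np.arange(255,300)[:,None]).sum()/w.sum()).round(2))
E
python3 -c "
from h import *
frc(60);orange();frc(60);ball();band()"
```

```text
tang -6.0 outward -1.2 z -4.5
[[317, 268, 47, 24, 305], [339.06, 282.9], [302, 282, 6, 9, 23], [304.61, 286.04]]
tang -1.4 outward -0.1 z -3.8
px [319.1 305.3] rad 33.9 X [0.5755 0.1578 0.2938] tool mm [ 3.8 -0.5 13.5] F [ 0.7 -0.3  2.9]
band thick 9.3 cen 279.67
```

Call:
{"fn": "servo_tool", "kwargs": {
  "targets": [
    {"xyz": [0.98,-0.46,0],"angular": [0,0,0],"claw": 2.0},
    {"xyz": [1.04,-0.28,0],"angular": [0,0,0],"claw": 2.0}
  ]
}}

```text
t: 14.5
eef_pos: [0.5915, 0.161, 0.3073]
ee_rot: [3.141, 0.003, -0.209]
force: [-7.6, 0.1, 5.8]
width: 0.0241
gripper_force: 30.0
```

```bash
python3 -c "
from h import *
frc(80);orange();frc(80);ball();band()"
```

```text
tang -7.6 outward -0.1 z -5.8
[[317, 267, 47, 25, 286], [339.01, 282.97], [296, 265, 4, 7, 11], [297.45, 268.45]]
tang -0.3 outward 0.3 z -3.6
px [319.  305.2] rad 34.0 X [0.597  0.1607 0.2939] tool mm [ 3.9 -0.5 13.4] F [-0.5 -0.7  3.3]
band thick 8.9 cen 279.71
```

Call:
{"fn": "servo_tool", "kwargs": {
  "targets": [
    {"xyz": [0.43,-0.05,0],"angular": [0,0,0],"claw": 2.0},
    {"xyz": [0.43,-0.04,0],"angular": [0,0,0],"claw": 2.0},
    {"xyz": [0,0,0],"angular": [0,0,0],"claw": 2.0},
    {"xyz": [0,0,0],"angular": [0,0,0],"claw": 2.0}
  ]
}}

```text
t: 15.1
eef_pos: [0.6009, 0.1601, 0.3073]
ee_rot: [3.141, 0.001, -0.209]
force: [-4.3, -0.4, 3.8]
width: 0.0244
gripper_force: 30.0
```

```bash
python3 -c "
from h import *
frc(88);orange();X,t,d=ball();band()
from h import proj
print(np.degrees(np.arctan2(*(X[:2]-[.5965,.0975])[::-1])))"
```

```text
tang -4.2 outward -1.1 z -3.8
[[317, 268, 47, 24, 275], [338.77, 283.01], [296, 265, 4, 6, 12], [297.08, 267.58]]
px [319. 306.] rad 33.9 X [0.6043 0.1599 0.2937] tool mm [ 3.4 -0.5 13.6] F [-4.9  0.3  3.7]
band thick 8.73 cen 279.76
82.83241685642108
```

Call:
{"fn": "servo_tool", "kwargs": {
  "targets": [
    {"xyz": [0,0,0],"angular": [0,0,0],"claw": 5.0},
    {"xyz": [0,0,0],"angular": [0,0,0],"claw": 5.0},
    {"xyz": [0,0,0],"angular": [0,0,0],"claw": 5.0},
    {"xyz": [0,0,0],"angular": [0,0,0],"claw": 5.0},
    {"xyz": [0,0,-1.5],"angular": [0,0,0],"claw": 5.0},
    {"xyz": [0,0,-1.5],"angular": [0,0,0],"claw": 5.0},
    {"xyz": [0,0,-1.5],"angular": [0,0,0],"claw": 5.0},
    {"xyz": [0,0,0],"angular": [0,0,8],"claw": 5.0},
    {"xyz": [0,0,0],"angular": [0,0,8],"claw": 5.0},
    {"xyz": [0,0,0],"angular": [0,0,8],"claw": 5.0},
    {"xyz": [0,0,0],"angular": [0,0,8],"claw": 5.0},
    {"xyz": [0,0,0],"angular": [0,0,8],"claw": 5.0},
    {"xyz": [0,0,0],"angular": [0,0,8],"claw": 5.0},
    {"xyz": [0,0,0],"angular": [0,0,8],"claw": 5.0},
    {"xyz": [0,0,0],"angular": [0,0,8],"claw": 5.0},
    {"xyz": [0,0,0],"angular": [0,0,8],"claw": 5.0},
    {"xyz": [0,0,0],"angular": [0,0,8],"claw": 5.0},
    {"xyz": [0,0,0],"angular": [0,0,6],"claw": 5.0},
    {"xyz": [0,0,0],"angular": [0,0,0],"claw": 5.0},
    {"xyz": [0,0,0],"angular": [0,0,0],"claw": 5.0}
  ]
}}

```text
t: 17.3
eef_pos: [0.6017, 0.1602, 0.3523]
ee_rot: [-3.142, -0.0, -1.707]
force: [0.7, -1.3, -0.3]
width: 0.0498
gripper_force: 0.0
```

```bash
python3 -c "
from h import *
orange()
from scipy.spatial.transform import Rotation as Ro
d=grab('wrist');st=monitor.get_state();cv2.imwrite('pics/w8.png',d['color'])
h=cv2.cvtColor(d['color'],cv2.COLOR_BGR2HSV)
R=Ro.from_euler('xyz',st['ee_rot']).as_matrix();T=st['eef_pos'];print(T,st['ee_rot'],st['force'])
def lst(m,n,mn):
    k,l,s,c=cv2.connectedComponentsWithStats(m.astype('uint8'))
    for i in range(1,k):
        if s[i,4]>mn: print(n,s[i],c[i].round(1))
lst(((h[...,0]<6)|(h[...,0]>174))&(h[...,1]>150)&(h[...,2]>60),'red',200)
lst((h[...,0]>15)&(h[...,0]<28)&(h[...,1]>170)&(h[...,2]>100),'yel',40)
for n,p in(('ball',(-.0003,-.0036,.0584)),('disc',(.062,-.0036,.118)),('disc0',(.062,0,.118))): print(n,proj(d,T+R@np.array(p)))
"
```

```text
[[317, 268, 47, 24, 280], [338.75, 283.08], [304, 286, 4, 5, 10], [305.3, 288.3]]
[0.60161306 0.16014545 0.3523369 ] [-3.14156991e+00 -1.93519581e-05 -1.70852942e+00] [-0.31182303  0.79119481 -0.14083925]
red [ 283  249   53   56 2266] [309.1 276.8]
yel [290 116  44  48 986] [310.3 142.7]
yel [166 307  16  73 399] [172.2 342.9]
yel [458 307  14  44 217] [465.1 326.5]
yel [460 352  12  28 178] [466.3 366.1]
yel [ 172  394  468   18 4695] [427.8 404.3]
ball [310.71734205 274.34634238]
disc [312.099387   138.82865643]
disc0 [318.25327042 138.83060522]
```

Call:
{"fn": "servo_tool", "kwargs": {
  "force": 20,
  "targets": [
    {"xyz": [-0.15,-0.41,0],"angular": [0,0,0],"claw": 5.0},
    {"xyz": [0,0,1.5],"angular": [0,0,0],"claw": 5.0},
    {"xyz": [0,0,1.5],"angular": [0,0,0],"claw": 5.0},
    {"xyz": [0,0,1.2],"angular": [0,0,0],"claw": 5.0},
    {"xyz": [0,0,0.5],"angular": [0,0,0],"claw": 5.0},
    {"xyz": [0,0,0],"angular": [0,0,0],"claw": 5.0},
    {"xyz": [0,0,0],"angular": [0,0,0],"claw": 2.0},
    {"xyz": [0,0,0],"angular": [0,0,0],"claw": 2.0},
    {"xyz": [0,0,0],"angular": [0,0,0],"claw": 2.0},
    {"xyz": [0,0,0],"angular": [0,0,0],"claw": 2.0},
    {"xyz": [0,0,0],"angular": [0,0,0],"claw": 2.0}
  ]
}}

```text
t: 18.55
eef_pos: [0.6061, 0.1611, 0.3059]
ee_rot: [-3.141, 0.0, -1.71]
force: [0.2, 0.0, 1.9]
width: 0.0245
gripper_force: 20.0
```

```bash
python3 -c "
from h import *
ball();orange()"
```

```text
px [318.8 314. ] rad 33.5 X [0.6058 0.1616 0.2915] tool mm [-0.5  0.4 14.3] F [-0.6  0.   2.3]
[[317, 268, 47, 24, 279], [338.67, 283.11], [300, 278, 4, 8, 12], [301.92, 280.75]]
```

Call:
{"fn": "servo_tool", "kwargs": {
  "targets": [
    {"xyz": [0.8,0,0.07],"angular": [0,0,0],"claw": 2.0},
    {"xyz": [0.77,0,0.21],"angular": [0,0,0],"claw": 2.0},
    {"xyz": [0.73,0,0.34],"angular": [0,0,0],"claw": 2.0},
    {"xyz": [0.66,0,0.46],"angular": [0,0,0],"claw": 2.0},
    {"xyz": [0.57,0,0.57],"angular": [0,0,0],"claw": 2.0},
    {"xyz": [0,0,0],"angular": [0,0,0],"claw": 2.0}
  ]
}}

```text
t: 19.3
eef_pos: [0.6004, 0.1246, 0.2877]
ee_rot: [3.14, -0.002, -1.711]
force: [-1.9, -0.8, 0.2]
width: 0.0243
gripper_force: 20.0
```

```bash
python3 -c "
from h import *
ball()"
```

```text
px [319.1 323.3] rad 34.7 X [0.6001 0.1261 0.2794] tool mm [-1.1  0.5  8.6] F [-1.4 -2.3  1.3]
```

Call:
{"fn": "servo_tool", "kwargs": {
  "targets": [
    {"xyz": [0.46,0,0.66],"angular": [0,0,0],"claw": 2.0},
    {"xyz": [0.34,0,0.73],"angular": [0,0,0],"claw": 2.0},
    {"xyz": [0.21,0,0.77],"angular": [0,0,0],"claw": 2.0},
    {"xyz": [0.05,0,0.5],"angular": [0,0,0],"claw": 2.0},
    {"xyz": [0,0,0],"angular": [0,0,0],"claw": 2.0},
    {"xyz": [0,0,0],"angular": [0,0,0],"claw": 2.0}
  ]
}}

```text
t: 19.95
eef_pos: [0.599, 0.1152, 0.2616]
ee_rot: [3.14, -0.001, -1.711]
force: [-3.9, -3.0, -0.2]
width: 0.0245
gripper_force: 20.0
```

```bash
python3 -c "
from h import *
ball()"
```

```text
px [319.5 323.8] rad 35.4 X [0.5984 0.1154 0.2562] tool mm [-0.1  0.6  5.6] F [-4.3 -4.5 -0.5]
```

Call:
{"fn": "servo_tool", "kwargs": {
  "targets": [
    {"xyz": [0,0,0.1],"angular": [0,0,0],"claw": 2.0},
    {"xyz": [0,0,0.1],"angular": [0,0,0],"claw": 2.0},
    {"xyz": [0,0,0],"angular": [0,0,0],"claw": 2.0},
    {"xyz": [0,0,0],"angular": [0,0,0],"claw": 2.0}
  ]
}}

```text
t: 20.4
eef_pos: [0.599, 0.1151, 0.2603]
ee_rot: [3.141, -0.001, -1.711]
force: [-4.6, -4.3, 0.8]
width: 0.0245
gripper_force: 20.0
```

Call:
{"fn": "servo_tool", "kwargs": {
  "targets": [
    {"xyz": [0,0,0.1],"angular": [0,0,0],"claw": 2.0},
    {"xyz": [0,0,0],"angular": [0,0,0],"claw": 2.0},
    {"xyz": [0,0,0],"angular": [0,0,0],"claw": 2.0}
  ]
}}

```text
t: 20.7
eef_pos: [0.599, 0.1151, 0.2594]
ee_rot: [3.141, -0.001, -1.711]
force: [-4.7, -5.0, 1.4]
width: 0.0247
gripper_force: 20.0
```

Call:
{"fn": "servo_tool", "kwargs": {
  "targets": [
    {"xyz": [0,0,0.1],"angular": [0,0,0],"claw": 2.0},
    {"xyz": [0,0,0],"angular": [0,0,0],"claw": 2.0},
    {"xyz": [0,0,0],"angular": [0,0,0],"claw": 2.0}
  ]
}}

```text
t: 21.0
eef_pos: [0.5991, 0.1151, 0.2593]
ee_rot: [3.142, -0.001, -1.71]
force: [-7.3, -4.3, 6.3]
width: 0.0242
gripper_force: 22.5
```

Call:
{"fn": "servo_tool", "kwargs": {
  "targets": [
    {"xyz": [0,0,0.1],"angular": [0,0,0],"claw": 2.0},
    {"xyz": [0,0,0],"angular": [0,0,0],"claw": 2.0},
    {"xyz": [0,0,0],"angular": [0,0,0],"claw": 2.0}
  ]
}}

```text
t: 21.3
eef_pos: [0.5991, 0.1151, 0.2593]
ee_rot: [-3.141, -0.001, -1.71]
force: [-9.1, -3.8, 12.5]
width: 0.0243
gripper_force: 25.1
```

Call:
{"fn": "servo_tool", "kwargs": {
  "targets": [
    {"xyz": [0,0,-0.2],"angular": [0,0,0],"claw": 2.0},
    {"xyz": [0,0,0],"angular": [0,0,0],"claw": 5.0},
    {"xyz": [0,0,0],"angular": [0,0,0],"claw": 5.0},
    {"xyz": [0,0,0],"angular": [0,0,0],"claw": 5.0},
    {"xyz": [0,0,0],"angular": [0,0,0],"claw": 5.0},
    {"xyz": [0,0,-1.5],"angular": [0,0,0],"claw": 5.0},
    {"xyz": [0,0,-2],"angular": [0,0,0],"claw": 5.0},
    {"xyz": [0,0,-2.5],"angular": [0,0,0],"claw": 5.0},
    {"xyz": [-2,0,-2],"angular": [0,0,0],"claw": 5.0},
    {"xyz": [-2,0,-2],"angular": [0,0,0],"claw": 5.0},
    {"xyz": [0,0,0],"angular": [0,0,0],"claw": 5.0},
    {"xyz": [0,0,0],"angular": [0,0,0],"claw": 5.0}
  ]
}}

```text
t: 22.5
eef_pos: [0.6051, 0.1558, 0.3592]
ee_rot: [-3.141, 0.001, -1.71]
force: [0.3, 0.6, 0.5]
width: 0.0501
gripper_force: 0.0
```

```bash
python3 -c "
from h import *
orange();band()
from scipy.spatial.transform import Rotation as Ro
d=grab('wrist');st=monitor.get_state();cv2.imwrite('pics/w9.png',d['color'])
h=cv2.cvtColor(d['color'],cv2.COLOR_BGR2HSV)
R=Ro.from_euler('xyz',st['ee_rot']).as_matrix();T=st['eef_pos'];print(T,st['ee_rot'],st['force'])
m=(((h[...,0]<6)|(h[...,0]>174))&(h[...,1]>150)&(h[...,2]>60)).astype('uint8')
k,l,s,c=cv2.connectedComponentsWithStats(m);i=1+np.argmax(s[1:,4]);x,y,w,hh,a=s[i];print('red',s[i],c[i])
rows=(l==i).sum(1);wd=rows.max();v0=y+wd/2;u0=x+w/2
y2=(h[...,0]>15)&(h[...,0]<28)&(h[...,1]>170)&(h[...,2]>100)
k,l,s,c=cv2.connectedComponentsWithStats(y2.astype('uint8'));print([ (q.tolist()) for q in s[1:] if 400<q[4]<3000])
for z in(.251,.2533,.256): X=onz(d,u0,v0,z);print(z,X,(R.T@(X-T)*1000).round(1),'dia',wd*np.linalg.norm((np.array(d['R'])@X+d['t'])[2])/f_(d))
"
```

```text
[[317, 268, 47, 24, 278], [338.77, 283.22], [296, 265, 4, 7, 10], [297.3, 268.0]]
band thick 8.74 cen 279.66
[0.60472376 0.15463769 0.35838069] [ 3.14042467e+00 -7.91777580e-04 -1.71087136e+00] [-0.51930081 -1.09265923 -0.14166348]
red [ 297  156   46   65 2160] [319.16111111 186.33148148]
[[297, 125, 46, 38, 661], [457, 307, 15, 73, 416]]
0.251 [0.59793058 0.11531594 0.251     ] [ 39.8   1.1 107.4] dia 0.026430919404654554
0.2533 [0.59789887 0.11502624 0.2533    ] [ 40.1   1.1 105.1] dia 0.026180888280392584
0.256 [0.59786164 0.11468616 0.256     ] [ 40.4   1.1 102.4] dia 0.02588737348234593
```

Call:
{"fn": "servo_tool", "kwargs": {
  "force": 10,
  "targets": [
    {"xyz": [2,0.05,0],"angular": [0,0,0],"claw": 0},
    {"xyz": [2,0.05,0],"angular": [0,0,0],"claw": 0},
    {"xyz": [0,0,2],"angular": [0,0,0],"claw": 0},
    {"xyz": [0,0,2],"angular": [0,0,0],"claw": 0},
    {"xyz": [0,0,1.5],"angular": [0,0,0],"claw": 0},
    {"xyz": [0,0,1],"angular": [0,0,0],"claw": 0},
    {"xyz": [0,0,0.2],"angular": [0,0,0],"claw": 0},
    {"xyz": [0,0,0.1],"angular": [0,0,0],"claw": 0},
    {"xyz": [0,0,0],"angular": [0,0,0],"claw": 0},
    {"xyz": [0,0,0],"angular": [0,0,0],"claw": 0}
  ]
}}

```text
t: 23.7
eef_pos: [0.5987, 0.1158, 0.292]
ee_rot: [-3.141, 0.001, -1.71]
force: [-1.1, -0.2, 0.9]
width: 0.0005
gripper_force: 0.0
```

Call:
{"fn": "servo_tool", "kwargs": {
  "targets": [
    {"xyz": [0,0,0.1],"angular": [0,0,0],"claw": 0},
    {"xyz": [0,0,0.1],"angular": [0,0,0],"claw": 0},
    {"xyz": [0,0,0],"angular": [0,0,0],"claw": 0}
  ]
}}

```text
t: 24.0
eef_pos: [0.5985, 0.1157, 0.2893]
ee_rot: [-3.141, -0.0, -1.71]
force: [-0.3, -0.2, 1.5]
width: 0.0005
gripper_force: 0.4
```

Call:
{"fn": "servo_tool", "kwargs": {
  "targets": [
    {"xyz": [0,0,0.1],"angular": [0,0,0],"claw": 0},
    {"xyz": [0,0,0],"angular": [0,0,0],"claw": 0},
    {"xyz": [0,0,0],"angular": [0,0,0],"claw": 0}
  ]
}}

```text
t: 24.3
eef_pos: [0.5984, 0.1157, 0.2882]
ee_rot: [3.142, -0.0, -1.71]
force: [-0.2, 0.1, 0.7]
width: 0.0005
gripper_force: 0.3
```

Call:
{"fn": "servo_tool", "kwargs": {
  "targets": [
    {"xyz": [0,0,0.1],"angular": [0,0,0],"claw": 0},
    {"xyz": [0,0,0],"angular": [0,0,0],"claw": 0},
    {"xyz": [0,0,0],"angular": [0,0,0],"claw": 0}
  ]
}}

```text
t: 24.6
eef_pos: [0.5987, 0.1157, 0.2877]
ee_rot: [-3.141, 0.0, -1.71]
force: [-0.1, -0.8, 4.9]
width: 0.0004
gripper_force: 2.0
```

Call:
{"fn": "servo_tool", "kwargs": {
  "targets": [
    {"xyz": [0,0,0.05],"angular": [0,0,0],"claw": 0},
    {"xyz": [0,0,0],"angular": [0,0,0],"claw": 0},
    {"xyz": [0,0,0],"angular": [0,0,0],"claw": 0}
  ]
}}

```text
t: 24.9
eef_pos: [0.5988, 0.1156, 0.2875]
ee_rot: [-3.14, 0.0, -1.71]
force: [-0.5, -1.3, 7.0]
width: 0.0001
gripper_force: 3.0
```

Call:
{"fn": "servo_tool", "kwargs": {
  "targets": [
    {"xyz": [0,0,-1],"angular": [0,0,0],"claw": 0},
    {"xyz": [0,0,-3],"angular": [0,0,0],"claw": 0},
    {"xyz": [0,0,-3],"angular": [0,0,0],"claw": 0},
    {"xyz": [-2,0,-3],"angular": [0,0,0],"claw": 0},
    {"xyz": [-2,0,-2],"angular": [0,0,0],"claw": 4},
    {"xyz": [0,0,0],"angular": [0,0,0],"claw": 4},
    {"xyz": [0,0,0],"angular": [0,0,0],"claw": 4}
  ]
}}

```text
t: 25.6
eef_pos: [0.6038, 0.1559, 0.4064]
ee_rot: [3.141, 0.0, -1.71]
force: [-0.1, 0.0, -0.5]
width: 0.019
gripper_force: 0.0
```

```bash
python3 -c "
from h import *
orange();orange();band();a=grab('scene')
h=cv2.cvtColor(a['color'],cv2.COLOR_BGR2HSV);m=(((h[...,0]<6)|(h[...,0]>174))&(h[...,1]>150)&(h[...,2]>60)).astype('uint8')
x,y=proj(a,[.598,.1155,.2527]);x0,y0=int(x),int(y);k,l,s,c=cv2.connectedComponentsWithStats(m[y0-15:y0+15,x0-15:x0+15]);print(x,y,c[1:]+[x0-15,y0-15],s[1:,4])
"
```

```text
[[317, 268, 47, 24, 280], [338.89, 283.17], [302, 280, 3, 7, 10], [302.7, 282.9]]
[[317, 268, 47, 24, 274], [338.81, 283.3], [302, 281, 4, 5, 10], [303.0, 283.1]]
band thick 8.73 cen 279.65
349.87074459688404 206.86153438013974 [[352.29281768 207.45856354]] [181]
```

```bash
python3 -c "
from h import *
print(order.job_done())"
```

```text
the job is handed in; nothing more can be done
None
```

I raised the handle upright and cranked the wheel clockwise about 1¼ turns. I then folded the handle back to its stop and handed the job in at about 26 s, with no verdict returned. By my estimate from the camera and the turn count, the springs are squeezed about 6–7 of 12 mm. While folding, the fingertips may briefly have touched the wheel at about 12 N, and I did not re-check the bystanders after the crank.

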